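Set the roll gap of a bench dough sheeter with a gauge plate

ROBOT

A 7-joint arm with a two-finger parallel gripper is mounted at the origin on the work surface. World frame = base frame: x ahead of the robot, y to its left, z up, the work surface at z = 0. Lengths are in mm, angles in rad, forces in N, time in s.
With the tool pointing down it reaches from about 400 to 875 mm from the base axis. Payload 19.3 kg.
Tool frame: the origin (TCP) lies at the very end of the fingers, on their centre line; the grasp point (between the pads) lies 19 mm behind it; z points along the fingers, x is the direction in which the jaws open and shut, and the axes are right-handed (so a half turn about z gives the same grasp; the last joint's range is limited). The gripper opens to 85 mm and grips with 20 to 120 N. Pads are 22 mm wide; open, the fingers measure 114 mm over their backs; the gripper's body (76 mm by 85 mm) begins 54 mm behind the grasp point. The pads swing forward as they close: fully open they stand 13 mm farther back than shut.
Start: joints at [-1.295, 0.521, -0.036, 1.599, 0.021, 1.021, -0.113], TCP at [211.862, 587.988, 231.291] pointing down, gripper open.
Joint ranges: [-2.91, 2.91], [-0.3, 2.13], [-1.5, 1.42], [0.17, 2.43], [-1.26, 4.41], [0.16, 1.93], [-2.52, 2.52]. Speed limits (rad/s): [1.89, 1.89, 2.39, 2.39, 3.01, 3.01, 3.01].

INTERFACE

Orientations are given as a 3x3 rotation matrix whose columns are the frame's x, y, z axes.
In Python, from workcell import movep, movel, goto_joints, open_gripper, clamp, wait, inverse_kinematics, read_state, camera, PlanningError, finish_job gives the robot as it stands. Calls block until the motion is done:
- movep(position, orientation): joint-space move of the TCP to a pose.
- movel(position, frame=None, max_speed=150, guard=None): straight line of the TCP; frame=None keeps the orientation; max_speed is the mean speed in mm/s. With guard (N) it stops when the force on the tool has changed by that much, and returns True; else False.
- goto_joints(angles): joint-space move.
- open_gripper() and clamp(): open the fingers fully, or close them until they stop; the grip force is fixed at half the most.
- wait(seconds).
- inverse_kinematics(position, orientation): joint angles nearest the present ones, or None.
- read_state(): the state.
- camera(name): name is "side" or "top"; returns a dict with "image" (420x560x3 uint8, blue, green, red), "range_z" (420x560 float32, mm along the optical axis (not along the pixel's ray), 0 where there is no reading), "fx", "fy", "cx", "cy" (pixels), "dist_coeffs" ([k1, k2, p1, p2, k3] as OpenCV has them; the pictures are not rectified), "cam_to_world" (4x4, takes a point from camera to world coordinates). Camera axes: x right, y up, looking along -z (the intrinsics and any distortion apply to the point x, -y, -z); pixel columns grow to the right and rows downward; lengths in mm; the calibration is good to about 2 mm. A picture is of the moment at which its call begins.
A pose or a line that the arm cannot do raises PlanningError and nothing moves.
- finish_job(): hands the job in, once; it reports no verdict.
The state is a dict: "time": time; "qpos": joint angles; "qvel": joint speeds; "joint_efforts": joint torques, N m; "eef_pos": TCP position; "tool_rot": TCP orientation; "ft_force": force on the tool from outside, world axes, zero at the start; "torque": the same for the moment, N m; "finger_gap": finger opening in mm.
Only numpy, scipy, OpenCV 4.12 (cv2) and the standard library are available. Lean on these libraries where they do the work, as an engineer would, in place of code of your own. Each camera call takes 0.05 s, during which the arm holds its last target.

TASK

Set the dough sheeter's roll gap: take the thicker of the two setting gauges from the white stand and push it down through the narrow feed slot in the sheeter's top guard until its collar rests on the guard, then wind the handwheel clockwise by its revolving handle until the front roll comes up and nips the gauge firmly against the rear roll. Stop as soon as the wheel goes stiff, do not strain it; let go and leave the gauge nipped in the slot, the thin gauge in the stand and the things lying about where they are.

Things in the scene. Friction and masses are not known exactly. Their poses are not given: they have to be found in the camera images.
- sheeter: bench dough sheeter fixed to the table, white frames, steel covers, 270 x 270 mm, 220 mm high. Origin on the table, straight below the slot's centre; x points from the handwheel into the machine, y along the rolls and slot, z up. Two rolls, 70 mm thick, 200 mm long, lie side by side under the guard, axes 165 mm above the table; the handwheel's screw moves the front (-x) one
- rear_roll: the fixed rear roll; origin at the middle of its axis, 43 mm behind (+x of) the slot's centre and 55 mm below the guard's top. The front roll closes on it by 20 mm for each clockwise turn of the handwheel, from a gap of 28 to 41 mm at the start: 0.7 to 1.3 turns until it meets the thick gauge
- slot (a point): centre of the feed slot, at the upper face of the sheeter's flat top guard, 220 mm above the table; axes as the sheeter's. The slot is 18 mm wide (along x) and 170 mm long (along y); the guard is 6 mm thick, below it is only the gap between the rolls
- wheel_axis (a point): point on the axis of the upright aluminium handwheel (180 mm across, on the sheeter's -x side), level with handle_mid, 33 mm in front of the rim's face; axes as the sheeter's, the wheel turns about x. Clockwise is as seen looking along +x. Winding free takes 3 to 4 N at the handle; once the gauge is nipped this climbs to some 20 N within 20 degrees. The wheel stays where it is left but for a slight spring back
- handle_mid (a point): middle of the wheel's revolving handle, a black cylinder 24 mm thick, 50 mm long, parallel to the wheel's axis, 75 mm from it, standing out in front of the rim. It spins freely on its pin, so the hand holding it need not turn. The hub's dial stands 12 mm in front of the rim's face: a tool pointing straight down strikes the wheel when the handle is low; one leaning about 35 degrees out from the wheel clears it all round
- gauge_tab (a point): centre of the grip tab of the thick gauge, an aluminium plate, 0.24 to 0.39 kg; x along its width, y through its thickness, z up. Blade 70 mm wide, 15 thick, 80 long; above it a collar 80 x 26 mm, 6 thick; above that the tab, 36 wide, 15 thick, 40 high. This point is 26 mm above the collar's underside, 106 mm above the blade's lower edge. Same either way round
- thin_gauge_tab (a point): centre of the grip tab of the thin setting gauge: as the thick one, but blade and tab are only 8 mm thick
- stand: white plastic block fixed on the table, 100 x 150 x 42 mm, with two grooves along its x axis, 70 mm apart, 74 x 18 mm and 34 mm deep, in which the two gauges stand upright on their lower edges, side by side along y, in either order. Origin under its middle
- flour_dredger: steel flour dredger with a side handle, 72 mm across, 114 mm high, loose; origin under its middle
- oil_tin: steel tin, 100 mm across and 150 mm high, loose; origin under its middle
- rolling_pin: steel rolling pin lying on the table, 44 mm thick, 360 mm long along its x axis, loose; origin under its middle
- scraper: bench scraper lying flat, steel blade 110 x 150 mm with a wooden grip, 20 mm high, loose; origin under its middle
- cutter: steel round cutter, a ring 90 mm across and 45 mm high, loose; origin under its middle
- cutter_small: steel round cutter, a ring 64 mm across and 45 mm high, loose; origin under its middle
Mind the look-alikes: they are no part of the job. Leave any blue or yellow look-alike of the part that bears gauge_tab alone.

How it is judged:
By the outcome, as a careful person would: the job done as asked, in the order asked, and still so for the second after the job is handed in, with the robot touching nothing.
It also fails if it takes over 72 s, if anything falls off the work surface, if the arm or the gripper's body presses on something with over 40 N, if the wrist force passes 120 N, or if a joint passes its speed limit or range.

## Working session

There is one attempt and no reset: what is moved stays moved. The work goes in short steps, each a Python script; the robot and the scene stay as the last script left them, time stands still between calls to the robot, and variables do not carry over. Pictures are saved under pics/ and viewed, and the job is handed in when it is done.

```bash
ls; mkdir -p pics; python3 - <<'E'
from workcell import *
import cv2,numpy as np,pickle
s=read_state();print(s)
for n in("side","top"):
    c=camera(n);cv2.imwrite(f"pics/{n}0.png",c["image"]);pickle.dump(c,open(f"{n}0.pkl","wb"))
    print(n,c["fx"],c["fy"],c["cx"],c["cy"],c["dist_coeffs"],np.round(c["cam_to_world"],3).tolist(),(c["range_z"]>0).mean())
E
```

```text
pics
{'time': 0.0, 'qpos': array([-1.29517768,  0.52202746, -0.03634332,  1.60002063,  0.02120071,
        1.02110464, -0.11278052]), 'qvel': array([ 1.99108200e-03,  5.57335883e-04,  2.63209916e-03, -3.68294517e-05,
        8.08141088e-04,  1.93460394e-03, -8.33102567e-04]), 'joint_efforts': array([ 1.10436758e-03, -9.27084875e+01,  1.98011287e+00, -3.69927871e+01,
        1.78329827e-02,  7.94697844e-03,  4.11960275e-05]), 'eef_pos': array([211.76288784, 587.65910114, 230.71265705]), 'tool_rot': array([[ 3.38944282e-01,  9.40806392e-01, -3.24575602e-04],
       [ 9.40805718e-01, -3.38944429e-01, -1.12933348e-03],
       [-1.17249725e-03,  7.74185431e-05, -9.99999310e-01]]), 'ft_force': array([-0.43848751, -0.28221738, -0.24139923]), 'torque': array([ 0.00215034, -0.00178441, -0.01460429]), 'finger_gap': 85.37642884951515}
side 447.6507722627469 447.6507722627469 280.3380169079365 208.11261364108097 [-0.08359421  0.          0.          0.          0.        ] [[0.827, 0.333, -0.452, -49.249], [-0.562, 0.492, -0.665, -730.33], [0.001, 0.804, 0.595, 893.06], [0.0, 0.0, 0.0, 1.0]] 0.9951105442176871
top 396.08025756693456 396.08025756693456 272.3362867525015 204.60517542400981 [-0.05670715  0.          0.          0.          0.        ] [[-0.011, 0.995, -0.104, 396.693], [-1.0, -0.014, -0.019, 43.677], [-0.02, 0.104, 0.994, 1328.698], [0.0, 0.0, 0.0, 1.0]] 0.9957908163265307
```

View pics/side0.png

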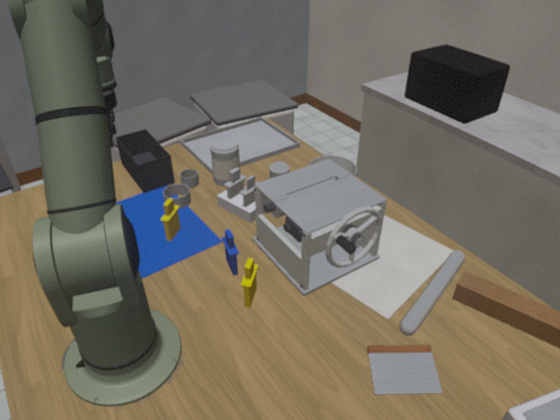

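View pics/top0.png

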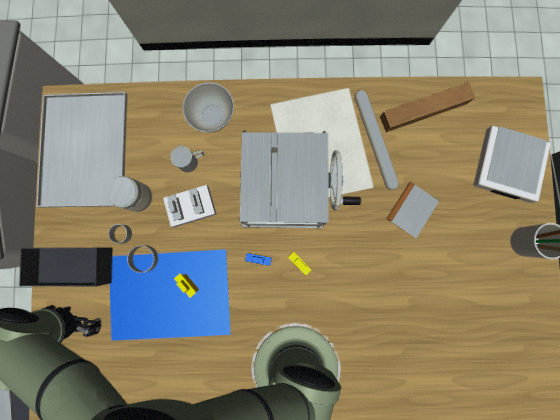

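The side view shows the stand (240,195), the sheeter with its handwheel (355,237), and yellow and blue look-alikes (170,220), (231,250), (250,282). In the top view the stand is at (189,205), the slot runs along column 274, the wheel is at (338,180) and the handle at (351,201). Next I'll take close crops.

```bash
cat > h.py <<'E'
import numpy as np,cv2,pickle
def cloud(c):
    z=c["range_z"];h,w=z.shape
    u,v=np.meshgrid(np.arange(w),np.arange(h))
    K=np.array([[c["fx"],0,c["cx"]],[0,c["fy"],c["cy"]],[0,0,1.]])
    p=cv2.undistortPoints(np.stack([u,v],-1).reshape(-1,1,2).astype(float),K,np.array(c["dist_coeffs"])).reshape(h,w,2)
    P=np.stack([p[...,0]*z,-p[...,1]*z,-z,np.ones_like(z)],-1)
    return (P@np.array(c["cam_to_world"]).T)[...,:3]
def crop(c,x0,y0,x1,y1,s,name):
    cv2.imwrite(name,cv2.resize(c["image"][y0:y1,x0:x1],None,fx=s,fy=s,interpolation=cv2.INTER_CUBIC))
def ray(c,u,v,zp):
    K=np.array([[c["fx"],0,c["cx"]],[0,c["fy"],c["cy"]],[0,0,1.]])
    p=cv2.undistortPoints(np.array([[[u,v]]],float),K,np.array(c["dist_coeffs"])).ravel()
    M=np.array(c["cam_to_world"]);d=M[:3,:3]@[p[0],-p[1],-1];o=M[:3,3]
    return o+d*(zp-o[2])/d[2]
E
python3 - <<'E'
from h import *
t=pickle.load(open("top0.pkl","rb"));s=pickle.load(open("side0.pkl","rb"))
a=cv2.resize(t["image"][175:235,155:225],None,fx=5.6,fy=5.6,interpolation=cv2.INTER_CUBIC)
b=cv2.resize(s["image"][160:220,210:280],None,fx=5.6,fy=5.6,interpolation=cv2.INTER_CUBIC)
cv2.imwrite("pics/stand.png",np.hstack([a,b]))
a=cv2.resize(t["image"][120:240,230:370],None,fx=2.8,fy=2.8,interpolation=cv2.INTER_CUBIC)
b=cv2.resize(s["image"][155:295,245:395],None,fx=2.6,fy=2.6,interpolation=cv2.INTER_CUBIC)
a=cv2.resize(a,(b.shape[1],b.shape[0]))
cv2.imwrite("pics/sheet.png",np.hstack([a,b]))
for n,c in(("t",t),("s",s)):
    P=cloud(c)
    # sheeter top
    m=(abs(P[...,2]-220)<6)&(P[...,0]>300)&(abs(P[...,1])<300)
    v,u=np.nonzero(m);print(n,m.sum(),u.min(),u.max(),v.min(),v.max(),P[m].mean(0),P[m].min(0),P[m].max(0),np.median(P[m][:,2]))
    q=P[m][:,:2].astype(np.float32);print(cv2.minAreaRect(q))
    # handle/wheel
    m=(P[...,2]>30)&(P[...,1]<P[m][:,1].min()-15)&(P[...,1]>-260)&(P[...,0]>350)&(P[...,0]<750)&(P[...,2]<260)
    np.save(n+"wheel.npy",P[m]);print("wheel",m.sum(),P[m].min(0),P[m].max(0))
P=cloud(t)
for z0,z1 in((36,50),(100,120),(120,145)):
    m=(P[...,2]>z0)&(P[...,2]<z1)&(P[...,0]>380)&(P[...,0]<600)&(P[...,1]>180)&(P[...,1]<420)
    nl,l,st,ce=cv2.connectedComponentsWithStats(m.astype(np.uint8))
    for i in range(1,nl):
        if st[i,4]>4: print(z0,st[i],P[l==i].mean(0),cv2.minAreaRect(P[l==i][:,:2].astype(np.float32)))
E
```

```text
t 7553 240 360 132 222 [591.0463515   26.89199703 219.46435036] [ 461.64724259 -183.27538786  214.0209671 ] [724.83677939 156.35832595 225.98165815] 219.46859006826753
((592.7416381835938, -14.866012573242188), (340.0853576660156, 259.2117614746094), 88.6218490600586)Traceback (most recent call last):
  File "<stdin>", line 18, in <module>
    return umr_minimum(a, axis, None, out, keepdims, initial, where)
ValueError: zero-size array to reduction operation minimum which has no identity
```

View pics/stand.png

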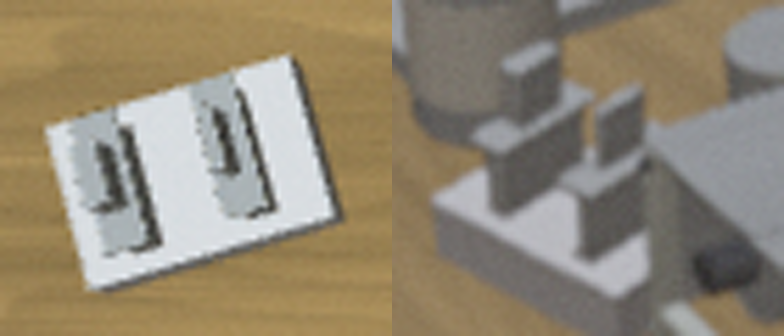

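View pics/sheet.png

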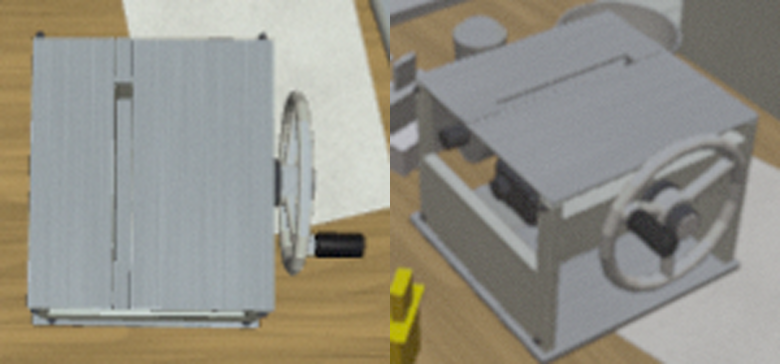

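```bash
python3 - <<'E'
from h import *
t=pickle.load(open("top0.pkl","rb"));s=pickle.load(open("side0.pkl","rb"))
for n,c in(("t",t),("s",s)):
    P=cloud(c);np.set_printoptions(precision=1,suppress=True)
    m=(abs(P[...,0]-590)<110)&(abs(P[...,1]-30)<110)&(P[...,2]>190)
    print(n,m.sum(),P[m][:,2].mean() if m.any() else 0, np.percentile(P[m],[2,50,98],axis=0))
    for z0,z1 in((36,50),(70,103),(104,126),(126,150)):
        m=(P[...,2]>z0)&(P[...,2]<z1)&(P[...,0]>380)&(P[...,0]<600)&(P[...,1]>190)&(P[...,1]<390)
        nl,l,st,ce=cv2.connectedComponentsWithStats(m.astype(np.uint8))
        for i in range(1,nl):
            if st[i,4]>4: print(z0,st[i],P[l==i].mean(0),cv2.minAreaRect(P[l==i][:,:2].astype(np.float32)))
P=cloud(t)
# black handle by colour
for n,c in(("t",t),("s",s)):
    im=c["image"].max(2);P=cloud(c)
    m=(im<60)&(P[...,0]>350)&(P[...,0]<700)&(P[...,1]<-100)&(P[...,1]>-240)&(P[...,2]>30)
    nl,l,st,ce=cv2.connectedComponentsWithStats(m.astype(np.uint8))
    for i in range(1,nl):
        if st[i,4]>6: print(n,"handle",st[i],P[l==i].mean(0),P[l==i].min(0),P[l==i].max(0))
P=cloud(t)
for r in(150,165,180,190): print(r,P[r,268:282,2],t["image"][r,268:282].mean(1))
print(P[148:156,268:282,2]);print(P[208:226,268:282,2])
E
```

```text
t 5552 219.49313866870307 [[484.  -75.9 215.1]
 [587.4  23.6 219.5]
 [695.8 135.9 223.6]]
36 [174 185  41  41 765] [532.3 326.8  41.4] ((534.6390380859375, 337.6253662109375), (101.36725616455078, 136.43287658691406), 15.573088645935059)
70 [188 188  15  26 158] [541.3 308.2  93.5] ((542.8991088867188, 310.74005126953125), (80.7106704711914, 26.665990829467773), 16.076454162597656)
70 [171 194  11  26 123] [518.  373.   93.5] ((523.8934936523438, 377.47528076171875), (80.84396362304688, 24.80423355102539), 14.487983703613281)
104 [193 194   4  12  14] [540.  306.9 116.5] ((542.1669311523438, 307.1824951171875), (34.702884674072266, 4.996624946594238), 6.457284450531006)
104 [171 200   6  13  25] [520.  372.4 115.1] ((522.11474609375, 372.46673583984375), (13.09508991241455, 36.8746223449707), 82.99994659423828)
126 [190 194   6  11  35] [542.3 310.1 132.7] ((542.0398559570312, 310.474365234375), (33.74464416503906, 7.748213768005371), 16.422990798950195)
126 [167 200   8  12  62] [522.7 378.  132.7] ((523.38232421875, 378.0065002441406), (35.40591812133789, 15.440872192382812), 17.20
[... 4046 characters left out ...]
.9  218.4  217.   219.8  217.9  219.9  220.1  218.3
   216.4  219.9  218.9  219.8]
 [ 223.2  222.9  220.7  220.6  222.2  218.8  220.   217.9  219.   218.9
   222.1  220.3  220.6  215.7]
 [ 218.   218.2  217.2  221.1  220.2  220.7  221.6  218.4  220.8  217.4
   218.9  220.2  223.4  219.3]
 [ 119.8  118.2  119.9  117.2  118.4  118.   119.4  115.3  118.2  120.
   118.6  121.7  115.2  116.5]
 [ 116.7  118.   118.1  123.5  119.8  116.1  123.3  118.7  115.4  121.1
   121.8  118.   121.4  114.9]
 [  81.9   88.9   84.4   83.    86.6   87.7   87.1   91.3   86.5   95.9
    90.7 1328.7   96.1   89.9]
 [  23.6   24.4   29.1   27.7   30.    27.9   28.7   29.4   29.4   33.1
    31.2   32.6   33.2   32.9]]
```

The stand gauge at top-view (171,206) is the thick one: its tab measures 15.4 mm thick and sits at (523,378). The one at (193,199) measures 7.7 mm, so it is the thin gauge. The blue (258,259) and yellow (300,264), (185,285) ones are look-alikes to leave alone. Next I'll measure the slot, wheel and tin.

```bash
cat > m.py <<'E'
from h import *
from scipy.optimize import least_squares
np.set_printoptions(precision=2,suppress=True)
t=pickle.load(open("top0.pkl","rb"));s=pickle.load(open("side0.pkl","rb"))
P=cloud(t)
# oil tin
m=(abs(P[...,2]-150)<6)&(P[...,0]>400)&(P[...,0]<650)&(P[...,1]>380)&(P[...,1]<600)
print("tin",m.sum(),cv2.minEnclosingCircle(P[m][:,:2].astype(np.float32)),P[m].mean(0))
# slot: grey-level/depth edges per row, rays on z=220
L=[];R=[]
Z=P[...,2]
for r in range(146,206):
    row=Z[r,262:286]; low=np.nonzero(row<200)[0]
    if len(low)<3: continue
    L.append(ray(t,262+low[0]-.5,r,220)[:2]);R.append(ray(t,262+low[-1]+.5,r,220)[:2])
L=np.array(L);R=np.array(R);print(len(L),L[0],L[-1])
for E in(L,R):
    k=np.polyfit(E[:,0],E[:,1],1);print("edge",k,np.polyval(k,590), np.std(E[:,1]-np.polyval(k,E[:,0])))
print("wid",np.mean(L[:,1]-R[:,1]), "x ends",L[:,0].min(),L[:,0].max())
# guard outline
m=(abs(Z-220)<6)&(abs(P[...,0]-590)<160)&(P[...,1]>-115)&(P[...,1]<190)
print("guard",cv2.minAreaRect(P[m][:,:2].astype(np.float32)))
# side wheel
Q=cloud(s);
m=(Q[...,1]<-113)&(Q[...,1]>-150)&(Q[...,0]>470)&(Q[...,0]<720)&(Q[...,2]>40)&(Q[...,2]<280)
W=Q[m];print(len(W),W.min(0),W.max(0));np.save("W.npy",W)
p=W[:,[0,2]].astype(np.float32);c=cv2.minEnclosingCircle(p);print("wheel circ",c)
E
python3 m.py
```

```text
tin 658 ((567.4415283203125, 528.8648681640625), 47.8438835144043) [568.52 528.54 149.23]
58 [675.4   68.05] [511.46  69.85]
edge [-0.01 75.45] 68.98453311391359 0.0004738478188326137
edge [-0.03 68.29] 51.46578343604624 0.8202278802827774
wid 17.563511140548016 x ends 511.46360151191027 675.4022770633755
guard ((593.56494140625, 19.357505798339844), (271.6184997558594, 259.2117614746094), 88.6218490600586)
1384 [ 498.63 -149.89   78.49] [ 678.22 -113.19  254.43]
wheel circ ((588.5490112304688, 165.988525390625), 90.95299530029297)
```

```bash
cat >> h.py <<'E'
def Rdown(ang,lean=0.0):
    # tool x (jaw) at world angle ang, pointing down
    x=np.array([np.cos(ang),np.sin(ang),0]);z=np.array([0,0,-1.]);return np.stack([x,np.cross(z,x),z],1)
SL=-0.023                      # slot slope dy/dx
N=np.array([0.023,1,0])/np.hypot(1,.023)   # sheeter x
D=np.array([1,-0.023,0])/np.hypot(1,.023)  # along world +x
def Rlean(sign=1,deg=35):
    a=np.radians(deg);z=np.sin(a)*N+np.array([0,0,-np.cos(a)]);x=sign*D
    return np.stack([x,np.cross(z,x),z],1)
WC=np.array([588.,-159.,165.5])
def hpos(th): return WC+75*(np.sin(th)*D+np.array([0,0,np.cos(th)]))
E
python3 - <<'E'
from h import *
from workcell import *
np.set_printoptions(precision=2,suppress=True)
# better slope: guard edges
t=pickle.load(open("top0.pkl","rb"));P=cloud(t);Z=P[...,2]
lo=[];hi=[]
for r in range(142,215):
    m=np.nonzero((abs(Z[r]-220)<7)&(P[r,:,1]>-115)&(P[r,:,1]<190))[0]
    lo.append(ray(t,m[0]-.5,r,220)[:2]);hi.append(ray(t,m[-1]+.5,r,220)[:2])
for e in(np.array(lo),np.array(hi)): print(np.polyfit(e[:,0],e[:,1],1))
for nm,p,R in [("g",[523,378,100],Rdown(np.radians(105.8))),("g-",[523,378,100],Rdown(np.radians(-74.2))),
  ("gh",[523,378,350],Rdown(np.radians(105.8))),("gh-",[523,378,350],Rdown(np.radians(-74.2))),
  ("s",[593,60,350],Rdown(np.radians(88.7))),("s-",[593,60,350],Rdown(np.radians(-91.3))),("s-l",[593,60,232],Rdown(np.radians(-91.3)))]:
    print(nm,inverse_kinematics(p,R))
for sg in(1,-1):
    for d in(25,35):
        R=Rlean(sg,d)
        for th in np.radians([-60,0,90,180,270]):
            print(sg,d,inverse_kinematics(hpos(th)+19*R[:,2],R))
        print("pre",inverse_kinematics(hpos(np.radians(-60))-100*R[:,2],R))
E
```

```text
[ -0.02 168.3 ]
[  0.   -99.49]
g [-0.63  0.71 -0.13  1.64  0.12  0.8   1.03]
g- [-1.05  0.78  0.53  1.66 -0.5   0.84 -1.6 ]
gh [-0.66  0.47 -0.09  1.38  0.04  1.3   1.1 ]
gh- [-1.11  0.53  0.63  1.41 -0.32  1.31 -1.75]
s [-0.38  0.38  0.26  1.53 -0.1   1.24  1.44]
s- [-0.72  0.47  0.79  1.55 -0.35  1.27 -1.47]
s-l [-0.68  0.58  0.72  1.7  -0.43  1.03 -1.4 ]
1 25 [ 0.01  0.65  0.6   1.78 -0.79  1.2   0.96]
1 25 [-0.09  0.74  0.76  1.59 -0.86  1.38  0.92]
1 25 [ 0.07  0.85  0.48  1.42 -0.8   1.26  0.79]
1 25 [ 0.24  0.81  0.2   1.65 -0.68  0.98  0.83]
1 25 [ 0.11  0.65  0.45  1.82 -0.75  1.09  0.96]
pre [-0.13  0.71  1.03  1.61 -0.86  1.57  1.06]
1 35 [ 0.17  0.69  0.47  1.73 -0.83  1.32  1.01]
1 35 [ 0.09  0.75  0.58  1.54 -0.88  1.46  0.93]
1 35 [ 0.21  0.88  0.33  1.36 -0.83  1.35  0.81]
1 35 [ 0.39  0.86  0.08  1.59 -0.7   1.09  0.88]
1 35 [ 0.26  0.7   0.34  1.77 -0.8   1.21  1.02]
pre [ 0.04  0.77  0.92  1.55 -0.93  1.71  1.12]
-1 25 [-0.28  0.97  1.22  1.79 -1.13  1.58 -1.86]
-1 25 [-0.26  0.98  1.22  1.59 -1.15  1.66 -2.01]
-1 25 [-0.16  1.05  1.01  1.43 -1.17  1.54 -2.13]
-1 25 [-0.19  1.1   1.01  1.68 -1.24  1.43 -1.9 ]
-1 25 [-0.28  1.03  1.22  1.84 -1.19  1.57 -1.78]
pre [-0.19  0.82  1.23  1.62 -0.97  1.69 -1.98]
-1 35 [-0.18  1.05  1.22  1.74 -1.21  1.78 -1.79]
-1 35 [-0.17  1.05  1.22  1.55 -1.24  1.85 -1.95]
-1 35 [-0.01  1.02  0.8   1.38 -1.13  1.57 -2.15]
-1 35 [-0.02  1.05  0.8   1.61 -1.18  1.46 -1.92]
-1 35 [-0.18  1.12  1.22  1.79 -1.25  1.77 -1.71]
pre [-0.05  0.93  1.22  1.55 -1.08  1.89 -1.88]
```

```bash
sed -i 's/0\.023/0.017/g' h.py; python3 - <<'E'
from h import *
from workcell import *
np.set_printoptions(precision=2,suppress=True)
R=Rdown(np.radians(105.8))
movep([523,378,230],R);print(read_state()["time"])
print(movel([523,378,101],max_speed=120,guard=15))
s=read_state();print(s["time"],s["eef_pos"],s["ft_force"])
c=camera("side");crop(c,200,120,300,220,6,"pics/g1s.png");c=camera("top");crop(c,130,150,230,250,6,"pics/g1t.png")
E
```

```text
1.5
False
2.725 [523.35 378.26 101.75] [-0.05 -0.72 -0.36]
```

View pics/g1s.png

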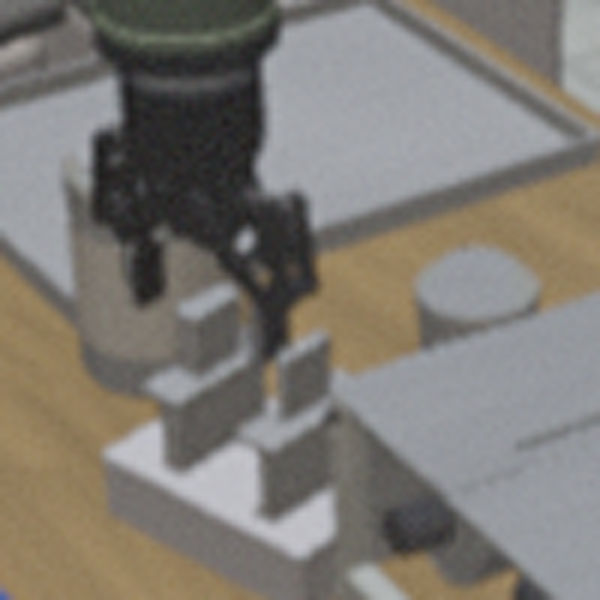

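The open fingers straddle the thick gauge's tab at crop (210,330), clear of the thin one at (305,370). Now I'll clamp and lift.

```bash
python3 - <<'E'
from h import *
from workcell import *
np.set_printoptions(precision=2,suppress=True)
clamp();s=read_state();print(s["time"],s["finger_gap"],s["ft_force"],s["eef_pos"])
movel([523,378,110],max_speed=60);s=read_state();print(s["ft_force"])
movel([523,378,345],max_speed=200);s=read_state();print(s["time"],s["finger_gap"],s["ft_force"])
movep([593,60,345],Rdown(np.radians(90)+np.arctan(SL if 0 else -.017)))
s=read_state();print(s["time"],s["eef_pos"],s["finger_gap"],s["ft_force"])
c=camera("top");pickle.dump(c,open("top1.pkl","wb"));crop(c,220,110,370,230,5,"pics/g2t.png")
c=camera("side");pickle.dump(c,open("side1.pkl","wb"));crop(c,220,80,380,200,4.8,"pics/g2s.png")
E
```

```text
3.475 14.392904729455969 [0.36 0.01 2.18] [523.13 378.1  101.13]
[ 0.22 -0.18 -4.16]
5.1 14.269795617860277 [-0.36  0.59 -3.7 ]
6.3333 [592.94  61.88 344.86] 14.251499530744786 [ 0.55  0.35 -3.44]
```

View pics/g2t.png

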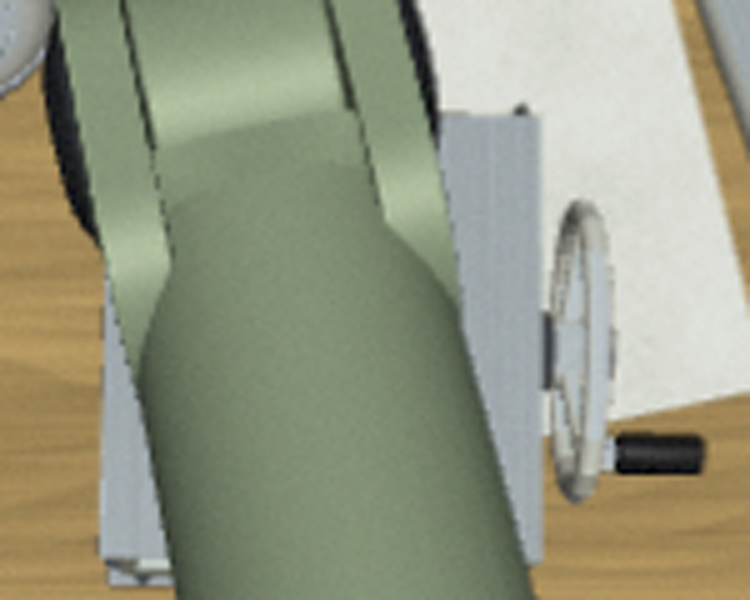

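View pics/g2s.png

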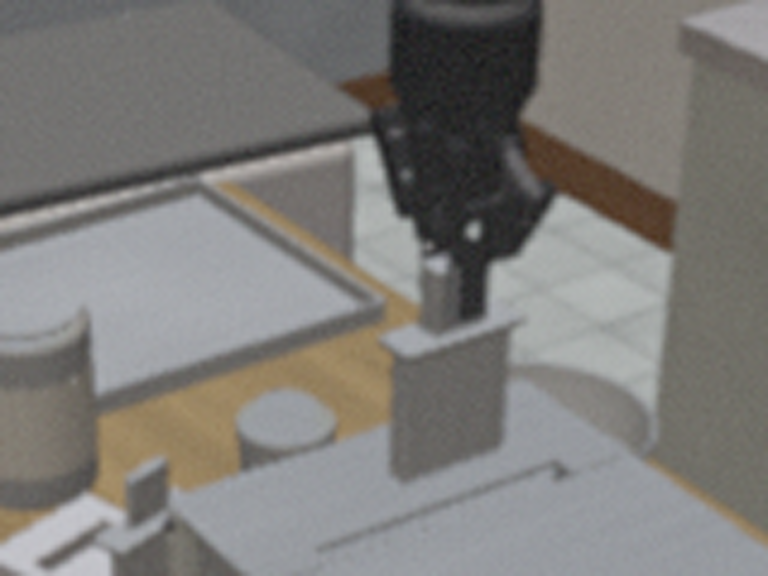

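```bash
python3 - <<'E'
from h import *
np.set_printoptions(precision=1,suppress=True,linewidth=200)
s0=pickle.load(open("side0.pkl","rb"));s1=pickle.load(open("side1.pkl","rb"));P=cloud(s1)
a=cv2.resize(s0["image"][170:215,275:350],None,fx=10,fy=10,interpolation=cv2.INTER_NEAREST);cv2.imwrite("pics/slot.png",a)
# blade -y face
m=(P[...,2]>262)&(P[...,2]<325)&(P[...,0]>566)&(P[...,0]<620)&(abs(P[...,1]-52)<12)
q=P[m];A=np.c_[q[:,0]-593,q[:,2]-290,np.ones(len(q))];k=np.linalg.lstsq(A,q[:,1],rcond=None)[0];print("blade face y=",k,len(q),"exp",61.9-7.5)
m=(P[...,2]>250)&(P[...,2]<330)&(P[...,0]>500)&(P[...,0]<660)&(abs(P[...,1]-52)<15);print("blade x",np.percentile(P[m][:,0],[1,99]),"z",np.percentile(P[m][:,2],[1,99]))
P=cloud(s0);g=s0["image"].mean(2)
for col in range(290,336,4):
    r=slice(165,200);print(col,[(rr,int(P[rr,col,1]),int(round(P[rr,col,2])),int(g[rr,col])) for rr in range(168,206) if 40<P[rr,col,1]<80 and 560<P[rr,col,0]<640])
E
```

```text
blade face y= [-0.  -0.  53.4] 329 exp 54.4
blade x [556.7 627.7] z [251.2 326.6]
290 []
294 []
298 []
302 [(185, 79, 218, 149), (186, 76, 217, 150), (187, 72, 217, 137), (188, 69, 216, 121), (189, 68, 213, 125)]
306 [(185, 72, 218, 146), (186, 68, 219, 136), (187, 69, 214, 126), (191, 52, 215, 149), (192, 46, 217, 147)]
310 [(182, 78, 218, 150), (183, 75, 217, 147), (184, 68, 220, 137), (185, 69, 216, 118), (186, 66, 215, 127), (190, 46, 219, 149), (191, 44, 217, 145)]
314 [(181, 77, 217, 149), (182, 72, 218, 144), (183, 67, 218, 133), (184, 67, 216, 123), (189, 44, 218, 150), (190, 41, 218, 145)]
318 [(179, 76, 219, 146), (180, 73, 219, 147), (181, 68, 219, 140), (182, 67, 217, 122), (183, 65, 216, 126), (186, 79, 193, 148), (187, 48, 217, 146), (188, 41, 219, 148)]
322 [(179, 69, 220, 147), (180, 68, 217, 132), (181, 65, 216, 115), (186, 42, 219, 148), (187, 41, 217, 145)]
326 [(184, 45, 218, 147), (185, 43, 217, 145)]
330 []
334 []
```

View pics/slot.png

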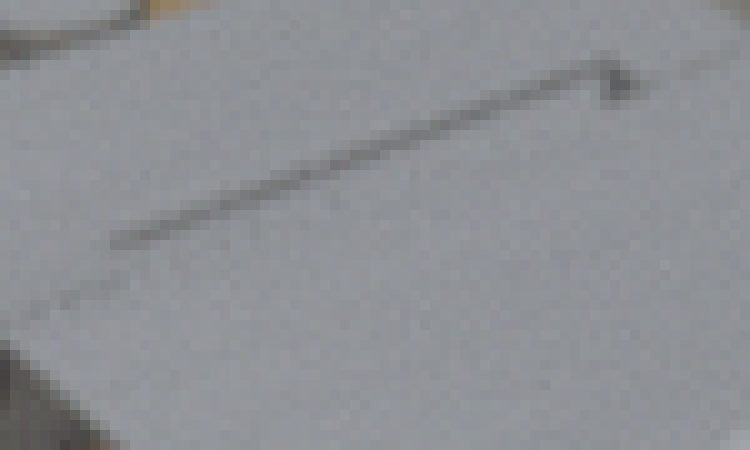

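```bash
python3 - <<'E'
from h import *
from workcell import *
np.set_printoptions(precision=3,suppress=True,linewidth=200)
s=read_state();print(s["time"],s["eef_pos"],s["tool_rot"])
s0=pickle.load(open("side0.pkl","rb"))
P=cloud(s0);g=s0["image"].mean(2)
m=(P[...,2]>211.5)&(P[...,2]<216.5)&(P[...,0]>512)&(P[...,0]<672)&(abs(P[...,1]-67)<8)&(g<142)
q=P[m];k=np.polyfit(q[:,0]-593,q[:,1],1);print("wall",len(q),k,np.std(q[:,1]-np.polyval(k,q[:,0]-593)))
# far edge by row gradient, rays to 220
E=[]
for col in range(290,334):
    pr=g[165:205,col];
    rows=[r for r in range(168,204) if abs(ray(s0,col,r,220)[1]-68)<9]
    if len(rows)<4: continue
    v=g[rows,col]; i=np.argmin(v); 
    # half-level crossing on the far (upper) side
    base=148;half=(base+v[i])/2
    j=i
    while j>0 and v[j]<half:j-=1
    if v[j]<half: continue
    rr=rows[j]+(v[j]-half)/(v[j]-v[j+1]+1e-9); E.append(ray(s0,col,rr,220)[:2])
E=np.array(E);k=np.polyfit(E[:,0]-593,E[:,1],1);print("edge",len(E),k,np.std(E[:,1]-np.polyval(k,E[:,0]-593)),E[:,0].min(),E[:,0].max())
E
```

```text
6.4333 [592.933  61.842 344.836] [[ 0.014  1.    -0.   ]
 [ 1.    -0.014  0.001]
 [ 0.001 -0.    -1.   ]]
wall 53 [-0.027 69.032] 1.632208504379881
edge 44 [-0.02  67.234] 0.4618588219257488 525.7042125914934 671.7761626309807
```

```bash
sed -i 's/0\.017/0.02/g' h.py; python3 - <<'E'
from h import *
from workcell import *
np.set_printoptions(precision=2,suppress=True,linewidth=200)
R=Rdown(np.radians(90)-.02)
movel([593,60.2,317],R,max_speed=60);wait(.2)
s=read_state();print(s["time"],s["eef_pos"])
h=movel([593,60.2,296],R,max_speed=25,guard=6)
s=read_state();print(h,s["time"],s["eef_pos"],s["ft_force"])
c=camera("side");crop(c,220,80,380,200,4.8,"pics/g3s.png")
E
```

```text
7.25 [593.14  60.18 317.33]
False 8.2417 [593.07  60.21 296.16] [ 1.22  0.03 -4.54]
```

View pics/g3s.png

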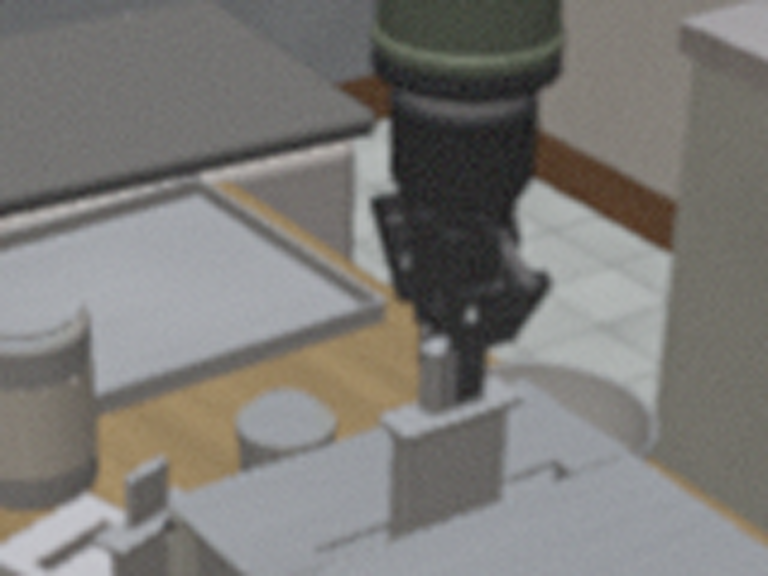

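The blade's lower end is in the slot at crop (445,510), with no contact force and now 16 mm below first-touch height. I'll push it down to the collar.

```bash
python3 - <<'E'
from h import *
from workcell import *
np.set_printoptions(precision=2,suppress=True,linewidth=200)
R=Rdown(np.radians(90)-.02)
h=movel([593,60.2,242],R,max_speed=50,guard=10)
s=read_state();print(h,s["time"],s["eef_pos"],s["ft_force"])
if not h:
    h=movel([593,60.2,226],R,max_speed=20,guard=8)
    s=read_state();print(h,s["time"],s["eef_pos"],s["ft_force"])
c=camera("side");crop(c,220,80,380,200,4.8,"pics/g4s.png")
E
```

```text
False 9.525 [593.17  60.22 242.32] [ 0.65 -0.81 -2.96]
True 10.05 [593.03  60.2  233.1 ] [-3.19 -0.49  8.69]
```

View pics/g4s.png

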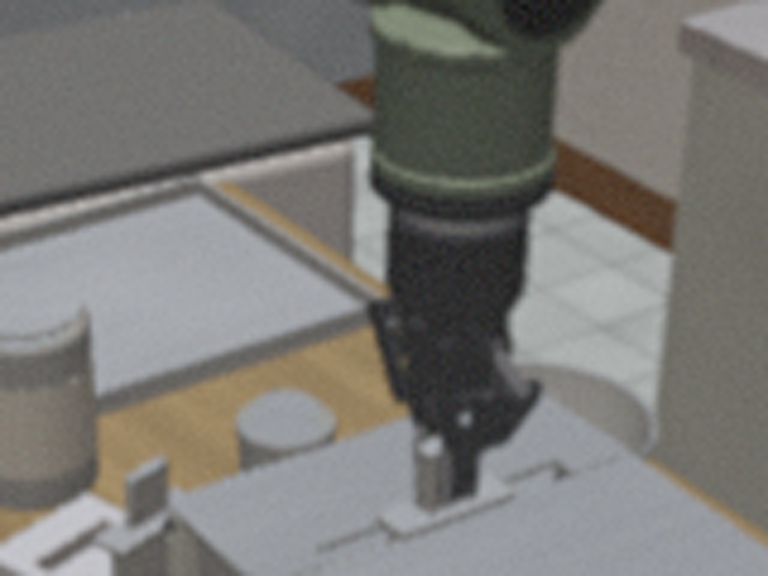

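```bash
python3 - <<'E'
from h import *
from workcell import *
np.set_printoptions(precision=2,suppress=True,linewidth=200)
open_gripper();movel([593,60.2,330],max_speed=200)
R=Rlean(1,35);th=np.radians(-59);H=hpos(th);print(H)
g=H+19*R[:,2]
movep(g-110*R[:,2],R)
s=read_state();print(s["time"],s["eef_pos"],s["finger_gap"])
c=camera("side");crop(c,220,110,400,245,4.2,"pics/h1s.png");pickle.dump(c,open("side2.pkl","wb"))
c=camera("top");crop(c,220,110,370,230,5,"pics/h1t.png");pickle.dump(c,open("top2.pkl","wb"))
E
```

```text
[ 523.73 -157.71  204.13]
12.5667 [ 523.24 -208.39  278.56] 85.2285165473517
```

View pics/h1s.png

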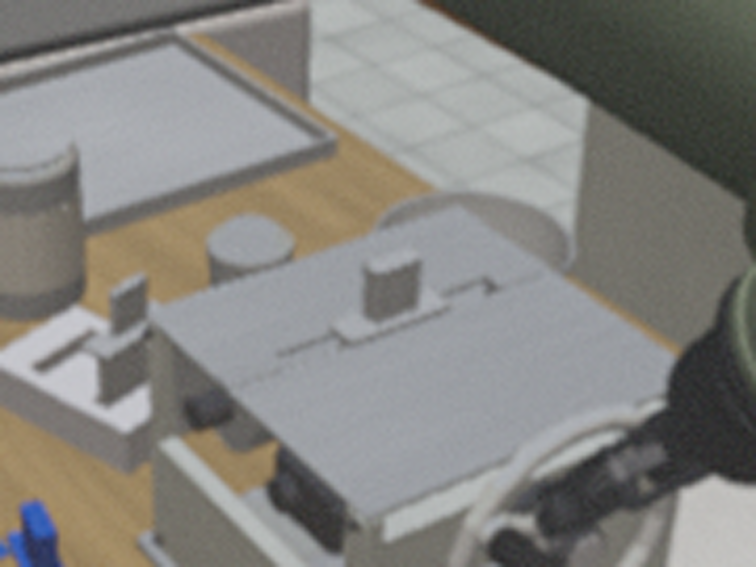

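View pics/h1t.png

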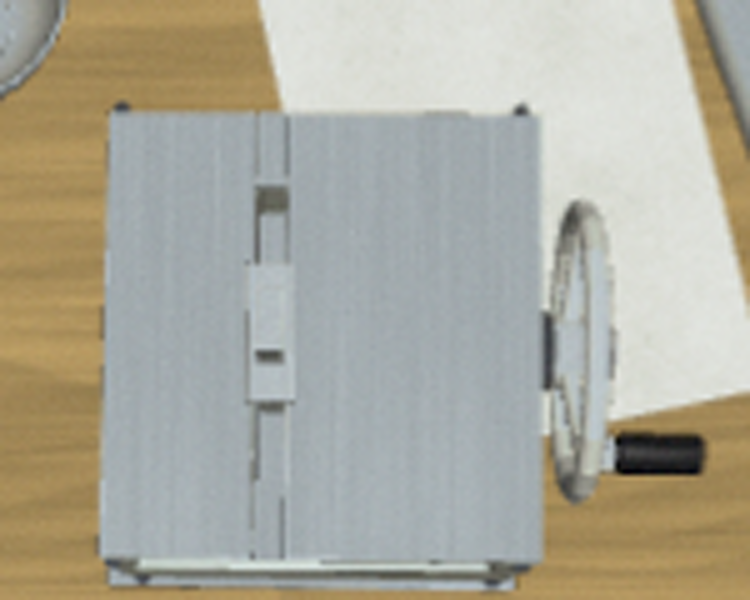

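The thick gauge stands in the slot with its collar on the guard (side crop (395,300)). The handle at top crop (660,455) is unmoved. Now I'll grip the handle and wind a first bit while watching the forces.

```bash
python3 - <<'E'
from h import *
from workcell import *
np.set_printoptions(precision=1,suppress=True,linewidth=200)
R=Rlean(1,35);H=hpos(np.radians(-59));g=H+19*R[:,2]
h=movel(g,R,max_speed=90,guard=12);s=read_state();print(h,s["time"],s["eef_pos"],s["ft_force"])
if not h:
    clamp();s=read_state();print(s["time"],s["eef_pos"],s["ft_force"],s["finger_gap"])
c=camera("side");crop(c,290,150,410,240,6,"pics/h2s.png")
E
```

```text
False 14.0417 [ 524.1 -147.3  188.9] [-0.6 -0.4 -0.5]
14.6333 [ 524.2 -147.   188.5] [ 3.3 -1.4 -2.4] 22.508519244062583
```

View pics/h2s.png

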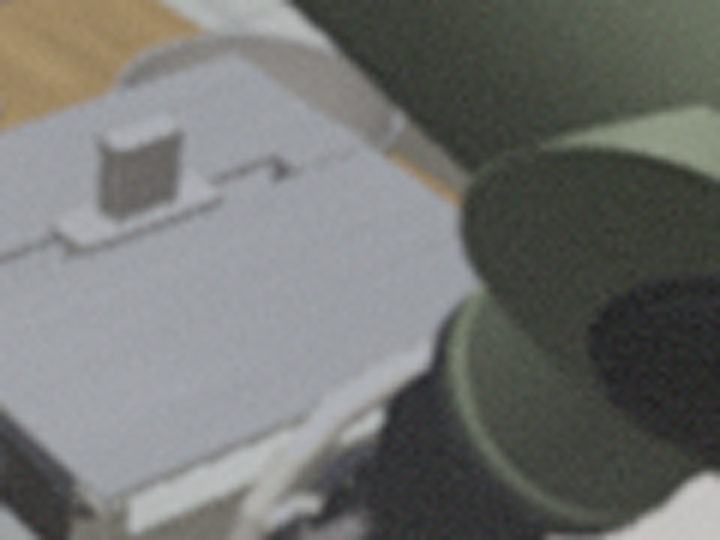

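The finger gap of 22.5 mm fits the 24 mm handle, since the 15 mm tab read 14.3. Winding now.

```bash
cat > wind.py <<'E'
from h import *
from workcell import *
R=Rlean(1,35)
def step(deg,v=90,guard=25,log=True):
    th=np.radians(deg)
    hit=movel(hpos(th)+19*R[:,2],R,max_speed=v,guard=guard)
    s=read_state();f=s["ft_force"]
    p=s["eef_pos"]-19*s["tool_rot"][:,2]-WC; a=np.arctan2(p@D,p[2])
    tg=np.cos(a)*D-np.sin(a)*np.array([0,0,1]);rd=np.sin(a)*D+np.cos(a)*np.array([0,0,1])
    if log: print(f"{deg} hit={hit} t={s['time']:.2f} ang={np.degrees(a):.1f} r={np.hypot(p@D,p[2]):.1f} drag={-f@tg:.1f} rad={f@rd:.1f} y={f@N:.1f} gap={s['finger_gap']:.1f}",flush=True)
    return hit,-f@tg,f@rd
E
python3 - <<'E'
from wind import *
for d in(-49,-39,-24,-9,6): 
    if step(d)[0]: break
E
```

```text
-49 hit=False t=14.97 ang=-48.5 r=75.1 drag=-1.3 rad=-1.1 y=-4.2 gap=22.3
-39 hit=False t=15.27 ang=-38.7 r=75.3 drag=-2.0 rad=4.1 y=-4.3 gap=22.3
-24 hit=False t=15.63 ang=-23.7 r=75.7 drag=-2.2 rad=11.1 y=-6.0 gap=22.5
-9 hit=False t=16.00 ang=-8.4 r=76.1 drag=-1.9 rad=14.6 y=-6.1 gap=22.4
6 hit=False t=16.37 ang=6.7 r=76.4 drag=-3.1 rad=15.1 y=-7.3 gap=22.1
```

```bash
sed -i 's/165\.5\])/166.9])/' h.py; python3 - <<'E'
from wind import *
for d in(21,36,51,66,81,96,111): 
    if step(d)[0]: break
E
```

```text
21 hit=False t=16.73 ang=21.5 r=75.4 drag=-3.6 rad=6.5 y=-6.9 gap=22.7
36 hit=False t=17.10 ang=36.5 r=75.7 drag=-2.5 rad=7.6 y=-6.7 gap=22.5
51 hit=False t=17.47 ang=51.5 r=75.9 drag=-3.5 rad=9.0 y=-7.4 gap=22.4
66 hit=False t=17.83 ang=66.4 r=76.0 drag=-4.3 rad=9.6 y=-7.7 gap=22.4
81 hit=False t=18.20 ang=81.4 r=76.1 drag=-3.6 rad=11.3 y=-7.5 gap=22.2
96 hit=False t=18.57 ang=96.4 r=76.0 drag=-3.2 rad=12.4 y=-6.7 gap=22.4
111 hit=False t=18.93 ang=111.6 r=75.9 drag=-4.0 rad=12.5 y=-6.9 gap=22.3
```

```bash
sed -i 's/\[588\.,/[589.,/' h.py; python3 - <<'E'
from wind import *
for d in range(124,190,12): 
    h,dr,rd=step(d,60)
    if h or dr>6: break
E
```

```text
124 hit=False t=19.36 ang=124.9 r=75.0 drag=-2.9 rad=3.9 y=-5.9 gap=22.3
136 hit=False t=19.77 ang=136.9 r=75.0 drag=-3.7 rad=1.9 y=-5.5 gap=22.3
148 hit=False t=20.18 ang=148.9 r=75.0 drag=-2.2 rad=-0.1 y=-6.7 gap=22.3
160 hit=False t=20.58 ang=160.8 r=75.0 drag=-2.1 rad=-3.2 y=-6.3 gap=22.5
172 hit=False t=20.99 ang=172.5 r=75.0 drag=-3.1 rad=-3.4 y=-6.0 gap=22.5
184 hit=False t=21.40 ang=-175.8 r=74.9 drag=-2.8 rad=-3.5 y=-6.9 gap=22.4
```

```bash
python3 - <<'E'
from wind import *
d=184
while d<330:
    d+=6; h,dr,rd=step(d,40,14)
    if h or dr>4: break
E
```

```text
190 hit=False t=21.75 ang=-170.0 r=74.9 drag=-1.8 rad=-4.0 y=-6.8 gap=22.4
196 hit=False t=22.10 ang=-164.0 r=74.9 drag=-2.6 rad=-4.0 y=-7.2 gap=22.3
202 hit=False t=22.45 ang=-158.2 r=74.8 drag=-2.1 rad=-2.5 y=-6.3 gap=22.4
208 hit=False t=22.80 ang=-152.5 r=74.8 drag=4.0 rad=0.9 y=-6.8 gap=22.1
```

```bash
python3 - <<'E'
from wind import *
d=208
while d<226:
    d+=3; h,dr,rd=step(d,20,14)
    if h or dr>10: break
E
```

```text
211 hit=False t=23.15 ang=-149.7 r=74.8 drag=7.1 rad=1.2 y=-5.3 gap=22.2
214 hit=False t=23.50 ang=-146.9 r=74.8 drag=10.4 rad=1.6 y=-5.1 gap=22.3
```

```bash
python3 - <<'E'
from wind import *
d=214
while d<228:
    d+=2; h,dr,rd=step(d,20,14)
    if h or dr>15.5: break
c=camera("side");crop(c,220,110,400,245,4.2,"pics/w1s.png")
E
```

```text
216 hit=False t=23.78 ang=-145.0 r=74.8 drag=13.9 rad=2.6 y=-4.0 gap=22.5
218 hit=False t=24.07 ang=-143.1 r=74.7 drag=16.0 rad=2.7 y=-3.6 gap=22.2
```

View pics/w1s.png

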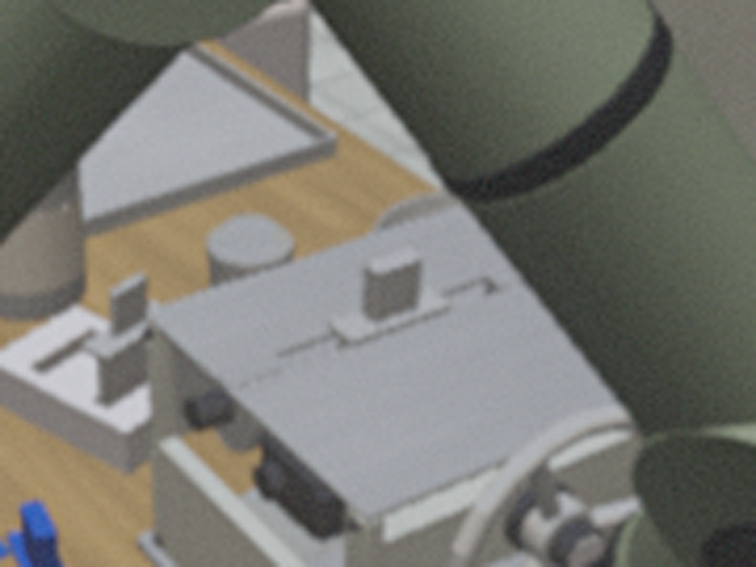

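Drag climbed steadily from about 0 to 16 N over roughly 12°, after 0.74 turn of free winding. The side view shows the gauge upright with its collar down at (395,310). Now I'll let go and back off.

```bash
python3 - <<'E'
from wind import *
open_gripper();s=read_state();p=s["eef_pos"];print(s["time"],s["ft_force"],s["finger_gap"])
print(movel(p-150*R[:,2],R,max_speed=120,guard=15))
s=read_state();print(s["time"],s["eef_pos"],s["ft_force"])
c=camera("side");crop(c,220,110,400,245,4.2,"pics/f1s.png");pickle.dump(c,open("side3.pkl","wb"))
c=camera("top");cv2.imwrite("pics/f1t.png",c["image"]);pickle.dump(c,open("top3.pkl","wb"))
E
```

```text
24.75 [ 0.45464861  0.13374288 -0.34228346] 85.09594844863072
False
26.15 [ 541.17948827 -232.60243571  214.58426124] [ 0.17414635 -0.08875952  0.37459775]
```

View pics/f1s.png

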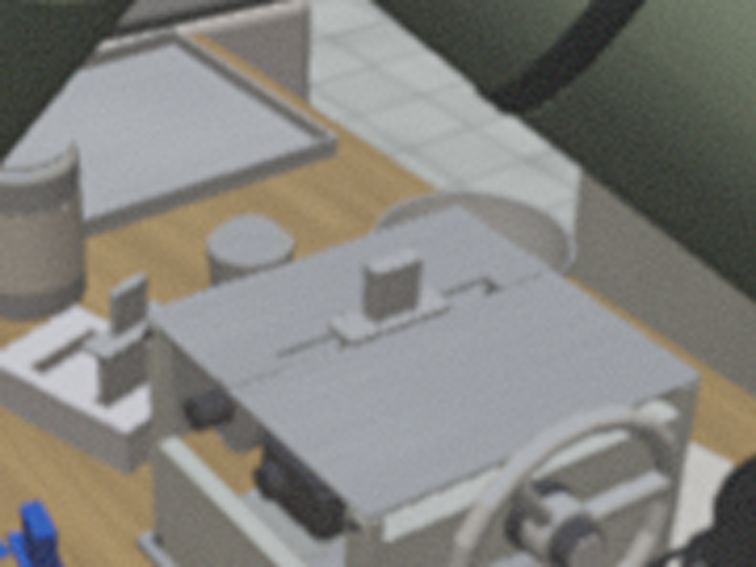

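View pics/f1t.png

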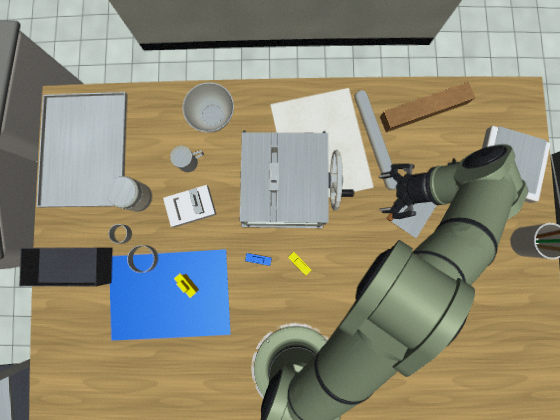

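The gauge stands in the slot (top (274,173)), the thin one is in the stand (196,199), the fingers are clear of the handle (348,193), and nothing else has moved. One last numeric check of the handle angle and gauge height before handing in.

```bash
python3 - <<'E'
from h import *
np.set_printoptions(precision=1,suppress=True)
c=pickle.load(open("top3.pkl","rb"));P=cloud(c);im=c["image"].max(2)
m=(im<70)&(P[...,0]>480)&(P[...,0]<650)&(P[...,1]<-130)&(P[...,1]>-195)&(P[...,2]>60)&(P[...,2]<250)
q=P[m];ct=np.array([np.median(q[:,0]),0,np.percentile(q[:,2],85)-12]);print(len(q),q.mean(0),ct,"ang",np.degrees(np.arctan2(ct[0]-588,ct[2]-165.5))%360)
for z0,z1 in((222,236),(258,275)):
    m=(P[...,2]>z0)&(P[...,2]<z1)&(abs(P[...,0]-593)<60)&(abs(P[...,1]-60)<40)
    print(m.sum(),np.median(P[m],axis=0),cv2.minAreaRect(P[m][:,:2].astype(np.float32)))
E
```

```text
79 [ 557.8 -166.5  104.3] [557.5   0.   96.3] ang 203.75671790013362
266 [584.7  59.2 224.4] ((591.48876953125, 59.98961639404297), (117.41669464111328, 78.55073547363281), 0.5728987455368042)
83 [594.1  58.5 265.1] ((593.3197021484375, 59.694435119628906), (13.762605667114258, 36.304779052734375), 89.45231628417969)
```

The measured handle angle is about 204°, but I let go at 217°. That is more spring-back than I'd call slight, so I'll look closer before handing in.

```bash
python3 - <<'E'
from h import *
from workcell import *
np.set_printoptions(precision=1,suppress=True,linewidth=180)
c=camera("top");crop(c,320,160,370,220,10,"pics/f2t.png");P=cloud(c);im=c["image"].max(2)
d=camera("side");crop(d,310,190,420,270,7,"pics/f2s.png")
m=(im<70)&(P[...,0]>480)&(P[...,0]<650)&(P[...,1]<-130)&(P[...,1]>-195)&(P[...,2]>60)&(P[...,2]<250)
v,u=np.nonzero(m);print(u.min(),u.max(),v.min(),v.max())
for r in range(v.min(),v.max()+1): k=m[r]; print(r,k.sum(),P[r][k].mean(0),P[r][k][:,2].max())
t=pickle.load(open("top0.pkl","rb"));P=cloud(t);im=t["image"].max(2)
m=(im<70)&(P[...,0]>480)&(P[...,0]<650)&(P[...,1]<-130)&(P[...,1]>-195)&(P[...,2]>60)&(P[...,2]<250)
v,u=np.nonzero(m);print(u.min(),u.max(),v.min(),v.max())
for r in range(v.min(),v.max()+1): k=m[r]; print(r,k.sum(),P[r][k].mean(0))
s=read_state();print(s["time"])
E
```

```text
342 353 190 196
190 11 [ 567.1 -166.2  105.2] 109.22418892736437
191 11 [ 563.8 -165.9  105.9] 109.07652325281174
192 12 [ 560.5 -167.2  107.2] 111.05746029687793
193 12 [ 557.6 -167.4  105.3] 108.5499980952793
194 11 [ 554.4 -165.6  106.2] 107.50715037491636
195 11 [ 551.6 -166.   103.1] 106.31347901223648
196 11 [ 549.3 -167.    96.9] 99.78666953438074
343 360 197 204
197 17 [ 532.3 -159.   209.5]
198 18 [ 529.2 -159.9  211.8]
199 17 [ 526.1 -161.   213.1]
200 15 [ 523.2 -163.2  213.9]
201 17 [ 520.5 -160.9  212.8]
202 17 [ 517.7 -158.1  211.9]
203 17 [ 515.1 -158.3  210.4]
204 17 [ 512.7 -159.   205.8]
26.35
```

View pics/f2t.png

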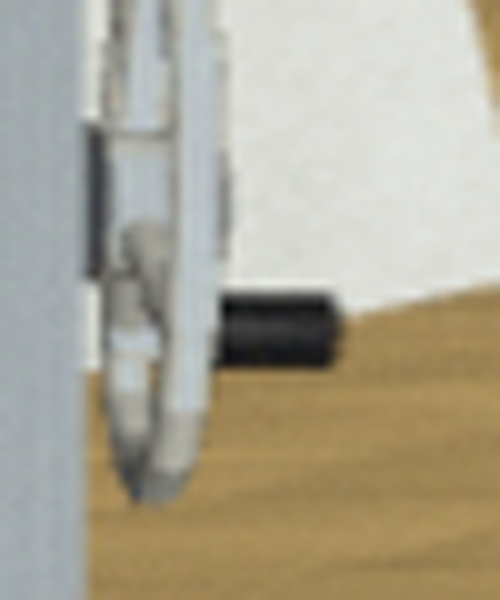

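View pics/f2s.png

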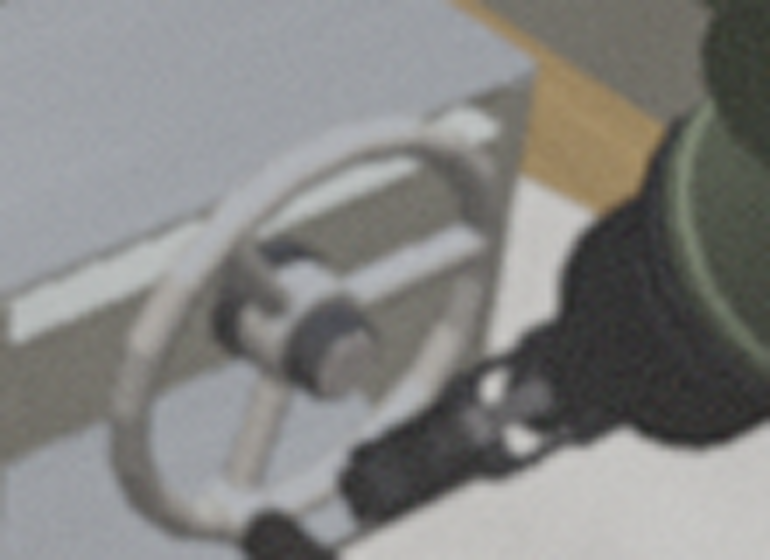

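The handle has really settled at about 203.5° (x≈558, z≈96). The sudden release let the wheel kick back about 13°, close to where contact began, so I don't trust the nip. I'll re-grip, wind until stiff again, ease the hand off slowly so friction holds the wheel, and only then open.

```bash
python3 - <<'E'
from wind import *
import h,wind
a=np.radians(203.7)
c=np.array([588.,-159,165.5]);H=c+75*(np.sin(a)*D+np.array([0,0,np.cos(a)]));g=H+19*R[:,2]
print(H)
movel(g-100*R[:,2],R,max_speed=150)
hit=movel(g,R,max_speed=90,guard=10);s=read_state();print(hit,s["time"],s["eef_pos"],s["ft_force"])
if not hit:
    clamp();wait(.2);s=read_state();print(s["time"],s["eef_pos"]-19*R[:,2],s["ft_force"],s["finger_gap"])
E
```

```text
[ 557.86188723 -158.39723774   96.8253055 ]
False 28.1667 [ 558.2445095  -148.01907286   81.61742687] [-0.54579072 -0.4113871  -0.10643155]
28.9667 [ 558.57791202 -158.81737855   97.12888442] [ 4.60450813 -3.3410132   3.35834142] 22.04705207921977
```

```bash
sed -i 's/\[589\.,-159\.,166\.9\]/[588.5,-159.,166.0]/' h.py; grep WC= h.py; python3 - <<'E'
from wind import *
d=203.5
while d<224:
    d+=2; hh,dr,rd=step(d,12,14)
    if hh or dr>16: break
E
```

```text
WC=np.array([588.5,-159.,166.0])
205.5 hit=False t=29.30 ang=-154.8 r=75.0 drag=5.3 rad=1.4 y=-1.7 gap=22.7
207.5 hit=False t=29.67 ang=-152.9 r=75.0 drag=6.4 rad=0.2 y=-2.7 gap=22.2
209.5 hit=False t=30.03 ang=-151.0 r=74.9 drag=8.9 rad=1.6 y=-2.1 gap=22.0
211.5 hit=False t=30.40 ang=-149.1 r=74.9 drag=11.1 rad=2.6 y=-1.6 gap=22.7
213.5 hit=False t=30.77 ang=-147.2 r=74.8 drag=13.9 rad=2.2 y=-2.1 gap=22.5
215.5 hit=False t=31.13 ang=-145.3 r=74.8 drag=15.1 rad=2.4 y=-1.9 gap=22.5
217.5 hit=False t=31.50 ang=-143.4 r=74.8 drag=18.2 rad=3.2 y=-1.3 gap=22.3
```

```bash
python3 - <<'E'
from wind import *
d=217.5
while d>203:
    d-=1; hh,dr,rd=step(d,8,14)
    if hh or dr<1.2: break
E
```

```text
216.5 hit=False t=31.82 ang=-144.3 r=74.8 drag=15.9 rad=3.9 y=-1.5 gap=22.2
215.5 hit=False t=32.13 ang=-145.3 r=74.8 drag=14.6 rad=2.1 y=-1.7 gap=22.1
214.5 hit=False t=32.45 ang=-146.2 r=74.9 drag=13.4 rad=1.8 y=-2.0 gap=22.5
213.5 hit=False t=32.77 ang=-147.2 r=74.9 drag=12.3 rad=2.9 y=-1.7 gap=22.7
212.5 hit=False t=33.08 ang=-148.1 r=74.9 drag=11.0 rad=1.6 y=-2.2 gap=22.1
211.5 hit=False t=33.40 ang=-149.0 r=74.9 drag=10.3 rad=1.0 y=-1.4 gap=22.5
210.5 hit=False t=33.72 ang=-150.0 r=74.9 drag=9.1 rad=1.5 y=-2.7 gap=22.6
209.5 hit=False t=34.03 ang=-150.9 r=74.9 drag=9.4 rad=0.6 y=-2.3 gap=22.3
208.5 hit=False t=34.35 ang=-151.9 r=75.0 drag=6.6 rad=1.6 y=-2.9 gap=22.6
207.5 hit=False t=34.67 ang=-152.8 r=75.0 drag=6.1 rad=1.5 y=-3.6 gap=22.6
206.5 hit=False t=34.98 ang=-153.7 r=75.0 drag=5.6 rad=0.9 y=-4.4 gap=22.2
205.5 hit=False t=35.30 ang=-154.7 r=75.0 drag=4.5 rad=-0.1 y=-4.3 gap=22.4
204.5 hit=False t=35.62 ang=-155.6 r=75.0 drag=3.4 rad=0.1 y=-4.9 gap=22.8
203.5 hit=False t=35.93 ang=-156.6 r=75.0 drag=3.1 rad=-1.4 y=-5.1 gap=21.8
202.5 hit=False t=36.25 ang=-157.5 r=75.0 drag=1.3 rad=-0.0 y=-5.9 gap=22.7
```

```bash
python3 - <<'E'
from wind import *
for d in(206,210,214,217.5): 
    hh,dr,rd=step(d,20,16)
    if hh or dr>18: break
wait(.3); step(d,20,16)
for d in(213,209,206.5): step(d,15,16)
wait(.3); s=read_state(); print(s["time"],s["ft_force"]); 
open_gripper();wait(.2);s=read_state();p=s["eef_pos"]
print(movel(p-130*R[:,2],R,max_speed=130,guard=15))
c=camera("top");crop(c,320,160,370,220,10,"pics/f3t.png");P=cloud(c);im=c["image"].max(2)
m=(im<70)&(P[...,0]>480)&(P[...,0]<650)&(P[...,1]<-130)&(P[...,1]>-185)&(P[...,2]>60)&(P[...,2]<250)
v,u=np.nonzero(m);print(u.min(),u.max(),v.min(),v.max())
for r in range(v.min(),v.max()+1): k=m[r]; print(r,k.sum(),P[r][k].mean(0))
print(read_state()["time"])
pickle.dump(c,open("top4.pkl","wb"))
E
```

```text
206 hit=False t=36.62 ang=-154.2 r=75.0 drag=3.4 rad=-0.2 y=-4.4 gap=22.1
210 hit=False t=37.03 ang=-150.4 r=74.9 drag=6.6 rad=1.5 y=-4.7 gap=22.2
214 hit=False t=37.44 ang=-146.6 r=74.8 drag=11.6 rad=2.5 y=-4.9 gap=22.6
217.5 hit=False t=37.82 ang=-143.3 r=74.8 drag=15.2 rad=2.9 y=-3.4 gap=22.5
217.5 hit=False t=38.37 ang=-143.3 r=74.8 drag=14.2 rad=1.4 y=-4.5 gap=22.2
213 hit=False t=38.91 ang=-147.8 r=74.9 drag=13.1 rad=3.5 y=-4.1 gap=22.3
209 hit=False t=39.41 ang=-151.5 r=75.0 drag=9.5 rad=1.4 y=-3.7 gap=22.3
206.5 hit=False t=39.77 ang=-153.9 r=75.0 drag=7.5 rad=0.9 y=-4.7 gap=22.1
40.075 [ 5.66386285 -4.838511   -3.8100598 ]
False
342 353 190 196
190 11 [ 567.1485568  -166.2642339   104.54070354]
191 11 [ 563.52629594 -165.558465    108.05376694]
192 11 [ 560.61797262 -168.90301641  106.07717503]
193 12 [ 557.53119269 -167.27854574  105.87320958]
194 11 [ 554.57502897 -165.83375664  104.66091135]
195 11 [ 551.86035002 -166.30641126  101.336602  ]
196 11 [ 549.29646837 -167.01291071   96.67076619]
42.1083
```

View pics/f3t.png

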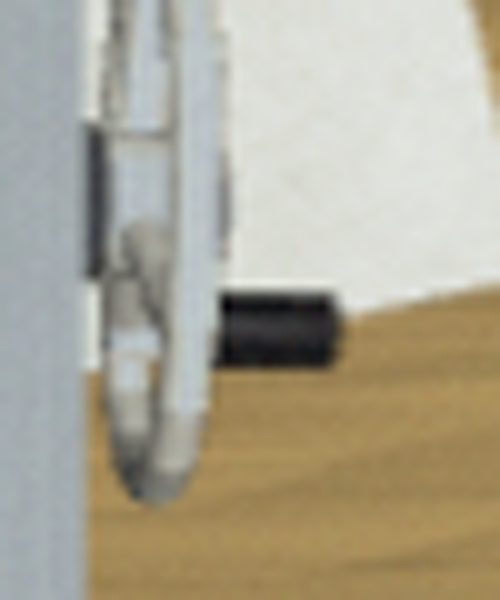

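The eased release settled at exactly the same angle as the direct one (about 203.7°). That is therefore the wheel's natural rest point, where the nip's elastic force of about 3.3 N at the handle equals the screw friction. The nip stays loaded. One last look, then I'll hand in.

```bash
python3 - <<'E'
from h import *
from workcell import *
c=camera("top");P=cloud(c)
m=(P[...,2]>258)&(P[...,2]<275)&(abs(P[...,0]-593)<60)&(abs(P[...,1]-60)<40);print(np.median(P[m],axis=0))
c=camera("side");crop(c,220,110,400,245,4.2,"pics/f4s.png");s=read_state();print(s["time"],s["ft_force"],s["qvel"].max())
finish_job()
E
```

```text
[594.01481952  58.5741978  265.12455038]
42.2083 [-0.420978   -0.39658512 -0.04037611] 0.0005969799673510032
the job is handed in; nothing more can be done
```

View pics/f4s.png

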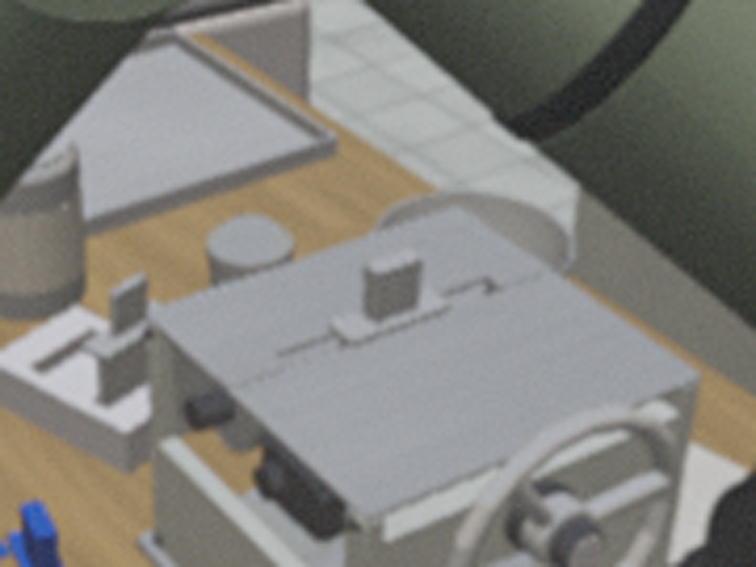

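I put the thick gauge through the slot down to its collar, wound the handwheel clockwise until it went stiff, let go, backed off and handed the job in at 42 s. It first went stiff after about 0.74 turn, at 16 N on the handle.

**One check disagreed:** after the first release the wheel had sprung back about 13°, from 217° to 204°, more than the "slight" spring back I expected. I gripped it again, wound to 18 N, eased off to about 1 N, wound to 15 N, eased part way and opened. It settled at the same 204°.

**Is it still nipped?** The force-against-angle readings suggest about 3 N of load at the handle at that angle, so I believe it is. I inferred that from the forces and did not test it by pulling on the gauge.

**Last pictures:**
- The thick gauge is upright in the slot with its collar on the guard, tab top at about 265 mm.
- The thin gauge is still in the stand.
- I saw none of the other things moved; the arm hid part of the scraper and rolling pin, and I did not measure them.
- The robot is touching nothing.

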